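Hang the pen caddy on the drawing board

ROBOT

A 6-joint arm with a two-finger parallel gripper is mounted at the origin on the work surface. World frame = base frame: x ahead of the robot, y to its left, z up, the work surface at z = 0. Lengths are in m, angles in rad, forces in N, time in s.
With the tool pointing down it reaches from about 0.3 to 0.75 m from the base axis. Payload 8.5 kg.
Tool frame: the origin (TCP) lies at the very end of the fingers, on their centre line; the grasp point (between the pads) lies 19 mm behind it; z points along the fingers, y is the line along which they close (so a half turn about z gives the same grasp; the last joint's range is limited). The gripper opens to 85 mm and grips with 20 to 120 N. Pads are 22 mm wide; open, the fingers measure 114 mm over their backs; the gripper's body (76 mm by 85 mm) begins 54 mm behind the grasp point. The pads swing forward as they close: fully open they stand 13 mm farther back than shut.
Start: joints at [1.127, 0.381, 1.297, -0, 1.464, -0.215], TCP at [0.125, 0.536, 0.231] pointing down, gripper open.
Joint ranges: [-3.11, 3.11], [-0.89, 2.33], [0.22, 2.48], [-1.42, 4.56], [0.17, 2.85], [-2.88, 2.88]. Speed limits (rad/s): [2.39, 2.39, 3.14, 3.14, 3.14, 3.14].

INTERFACE

Orientations are given as a 3x3 rotation matrix whose columns are the frame's x, y, z axes.
In Python, from cell import env gives the robot as it stands.
- The arm moves only by the tool send_rows, never from a script. Its arguments are lists of equal length, an entry for each row: "translation": the shift along the tool's x, y, z in m, a list of three; "delta_rot": the turn, a rotation vector about the tool's x, y, z in rad, a list of three; "fingers": the finger opening in m, from 0 to 0.0854. A call has 1 to 12 rows; each row shifts and turns the commanded pose from where the row before left it, along the tool's axes as they then stand; what a row does not reach is not made up. A row lasts 1/8 s, in which the tool goes at most 62.5 mm and 10.7 degrees, less where a joint would pass 70% of its speed; a pose out of reach is approached as far as the arm can. A call is refused whole if a number of a shift passes 0.0625 or a number of a turn 0.188, either way. A call with a gripper value outside its range is refused whole. The fingers move at their own pace and stop on an object; "squeeze" is the grip in N (left out, the last holds). Time passes only in rows, so rows that do not move let the fingers close. It gives the time, the measured TCP pose, the force, the opening and the grip force at its end, in the units of the state.
- env.observe(): the state, without advancing time (a new reading comes with each control period).
- env.capture(name): name is "side" or "top" or "wrist"; returns a dict with "color" (384x512x3 uint8, blue, green, red), "intrinsics" (3x3 intrinsics, pixels), "dist" ([k1, k2, p1, p2, k3] as OpenCV has them; the pictures are not rectified), "eye" and "orientation" of the camera in the world. Camera axes: x right, y up, looking along -z (the intrinsics and any distortion apply to the point x, -y, -z); pixel columns grow to the right and rows downward; lengths in m; the calibration is good to about 2 mm. A picture is of the moment at which its call begins. There is no depth.
- env.close_job(): hands the job in; it is judged then, once.
The state is a dict: "clock": time; "joints": joint angles; "qd": joint speeds; "tau": joint torques, N m; "position": TCP position; "tool_rot": TCP orientation; "ft_force": force on the tool from outside, world axes, zero at the start; "ft_torque": the same for the moment, N m; "grip_width": finger opening in m; "grasp_force": force on a finger pad.
Only numpy, scipy, OpenCV 4.12 (cv2) and the standard library are available. Lean on these libraries where they do the work, as an engineer would, in place of code of your own. Each camera call takes 0.05 s, during which the arm holds its last target. There are 200 camera calls.

TASK

The pen caddy is to hang on the sloping drawing board so that pens no longer roll off: pass the round mouth of its keyhole over the head of the bolt in the board, then slide it down the slope until the bolt's neck is fully home at the end of the narrow slot, hanging straight and flat on the board. Let go of it, and leave everything else on the table where it is.

Things in the scene. Friction and masses are not known exactly. Their poses are not given: they have to be found in the camera images.
- caddy: Loose grey sheet-steel pen caddy, 0.3 kg (varies by a third), lying on its back on the table. Origin at the centre of its back face (the face on the table); x points to its top (keyhole) end, y across, z out of its front. Back plate 170 (x) by 64 (y) by 5 mm thick, x -85 to 85. The cup stands on its lower half, the keyhole goes through its upper half
- caddy_hole (a point): centre of the keyhole's wide mouth, at mid-thickness of the plate (caddy x 30, y 0, z 2.5 mm); axes as the caddy's. The mouth is round (eight-sided), 28 mm wide; from it a slot 12 mm wide runs towards the top and ends at caddy x 64 mm
- caddy_seat (a point): where the bolt's axis lies when its neck is home at the end of the slot (caddy x 60, y 0, z 2.5 mm); axes as the caddy's
- bolt: Fixed steel coach bolt standing square out of the drawing board, in its left or right half; a drawing sheet is taped to the other half. Origin where its axis meets the board; z out of the board along the bolt (35 degrees from vertical, leaning to the robot), x straight up the slope, y level. Neck 8 mm in diameter, 9.5 mm long; domed head 20 mm in diameter, its top 15 mm off the board
- bolt_neck (a point): point on the bolt's axis 3 mm off the board's surface; axes as the bolt's
- panel: Fixed wooden panel of the drawing board, 345 mm up the slope, 470 mm wide, 12 mm thick, 35 degrees from the table. Origin on its surface at the middle of the lower edge, 34 mm above the table; x up the slope, y level, z out. Bolt at x 205. A ledge 12 mm proud runs along the lower edge; a parked ruler, up to 11 mm proud, lies across from x 10 to 54 mm; otherwise flat
- mug: loose white mug, 82 mm across, 92 mm high, handle at +y, origin at the centre of its underside; it stands on the other side of the board from the caddy
- remote: loose black remote control lying flat, 175 x 46 x 18 mm, origin at the centre of its underside
- wrench: loose steel wrench lying flat, 170 mm long
- setsquare: loose flat wooden set square, 160 x 130 mm, 4 mm thick, lying on the table
- pencil_jar: loose glass jar with pencils, 76 mm across, 160 mm high over all, origin at the centre of its underside
- caddy_cup (a point): centre of the caddy's pen cup, at half its height (caddy x -45, y 0, z 25 mm); axes as the caddy's. The cup is a box 80 mm (x) by 56 mm (y), from z 5 to z 45 mm, walls 3 mm, open only at its end towards +x. Its two side walls, 56 mm apart over all, are the place to grip

How it is judged:
By the outcome, as a careful person would: the job done as asked, in the order asked, and still so for the second after the job is handed in, with the robot touching nothing.
It also fails if it takes over 45 s, if anything falls off the work surface, if the arm or the gripper's body presses on something with over 40 N, if the wrist force passes 120 N, or if a joint passes its speed limit or range.

## Working session

There is one attempt and no reset: what is moved stays moved. The work goes in short steps, Python scripts to look and compute and a tool call to move; the robot and the scene stay as the last step left them, time stands still between calls to the robot, and variables do not carry over. Pictures are saved under pics/ and viewed, at most 10 in all, crops included, and the job is handed in when it is done.

Besides the shell and the picture viewer there is one more tool, called after ">>>" as name(argument=value, ...) on one line, values as JSON. send_rows: Moves the arm, as the interface text tells. Its arguments: {"type":"object","properties":{"translation":{"type":"array"},"delta_rot":{"type":"array"},"fingers":{"type":"array"},"squeeze":{"type":"number"}},"required":["translation","delta_rot","fingers"]}

```bash
ls; mkdir -p pics
python3 - <<'E'
from cell import env
import cv2,numpy as np,pickle
o=env.observe();print(o)
d={}
for n in("side","top","wrist"):
    c=env.capture(n);d[n]=c;cv2.imwrite(f"pics/{n}0.png",c["color"]);print(n,c["intrinsics"].tolist(),c["dist"],c["eye"],np.round(c["orientation"],4).tolist())
pickle.dump(d,open("c0.pkl","wb"))
im=np.vstack([d["top"]["color"],d["side"]["color"]])
E
```

```text
pics
{'clock': 0.0, 'joints': array([ 1.12670607e+00,  3.81222672e-01,  1.29823907e+00,  1.54748801e-05,
        1.46359608e+00, -2.15280239e-01]), 'qd': array([-0.00138168, -0.0001327 , -0.00027231, -0.00103986, -0.00097413,
        0.00052862]), 'tau': array([ 1.02076989e-03, -4.48457873e+01, -2.31274974e+01, -1.28283295e-04,
        4.70937928e-03, -3.61547634e-06]), 'position': array([0.12461462, 0.53540881, 0.23070477]), 'tool_rot': array([[-9.73936510e-01,  2.26819885e-01, -6.43380790e-04],
       [ 2.26820560e-01,  9.73935676e-01, -1.31643365e-03],
       [ 3.28018176e-04, -1.42805478e-03, -9.99998927e-01]]), 'ft_force': array([-0.5273479 ,  0.59226494,  0.02178348]), 'ft_torque': array([-0.00028315,  0.0015652 ,  0.07451173]), 'grasp_force': 0.0, 'grip_width': 0.0855130470041559}
side [[424.56169497704997, 0.0, 246.96474275094315], [0.0, 424.56169497704997, 185.32273666367527], [0.0, 0.0, 1.0]] [-0.13754952  0.          0.          0.          0.        ] [ 0.04859076 -0.85996572  1.10785447] [[0.8568, 0.3732, -0.3558], [-0.5154, 0.5964, -0.6154], [-0.0174, 0.7106, 0.7034]]
top [[429.8873305912473, 0.0, 247.46037793791697], [0.0, 429.8873305912473, 185.84388129718926], [0.0, 0.0, 1.0]] [-0.04709717  0.          0.          0.          0.        ] [ 0.32041176 -0.01544786  1.63557107] [[0.0264, 0.984, -0.176], [-0.9997, 0.0256, -0.0068], [-0.0022, 0.1761, 0.9844]]
wrist [[277.502643403593, 0.0, 252.90941387987965], [0.0, 277.502643403593, 188.1176366959986], [0.0, 0.0, 1.0]] [-0.00255109  0.          0.          0.          0.        ] [0.05620126 0.55257695 0.37344241] [[0.2277, -0.9356, -0.2698], [0.9737, 0.2186, 0.0638], [-0.0007, -0.2773, 0.9608]]
```

View pics/top0.png

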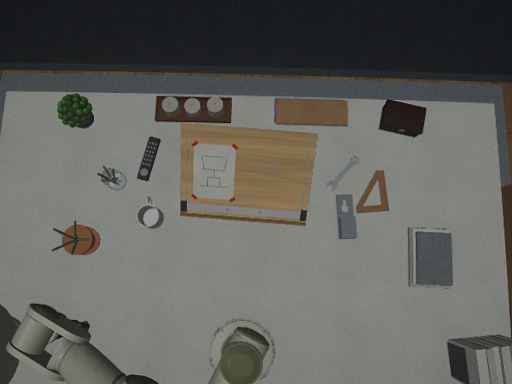

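View pics/side0.png

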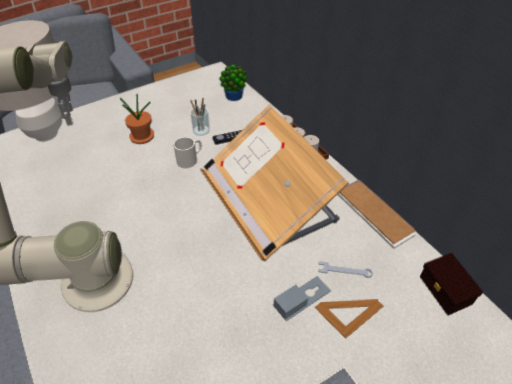

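The top view shows the caddy at about (346,217) with its keyhole at (345,206), and the bolt at (273,170). In the side view the bolt is at (287,183), the cup at about (291,302) and the keyhole at (312,292). I'll work out rough positions from these, then look closer with the wrist camera.

```bash
cat > h.py <<'E'
import cv2,numpy as np
def ray(c,px):
    p=cv2.undistortPoints(np.array(px,float).reshape(-1,1,2),c["intrinsics"],np.array(c["dist"])).reshape(-1,2)
    d=np.c_[p[:,0],-p[:,1],-np.ones(len(p))]@np.array(c["orientation"]).T
    return np.array(c["eye"]),d/np.linalg.norm(d,axis=1,keepdims=True)
def onplane(c,px,n,d):   # n.x=d
    e,r=ray(c,px);n=np.array(n,float);return e+r*((d-e@n)/(r@n))[:,None]
def onz(c,px,z): return onplane(c,px,[0,0,1],z)
def tri(cs,pxs):
    A=np.zeros((3,3));b=np.zeros(3);L=[]
    for c,p in zip(cs,pxs):
        e,r=ray(c,[p]);P=np.eye(3)-np.outer(r[0],r[0]);A+=P;b+=P@e;L.append((e,P))
    x=np.linalg.solve(A,b);return x,[float(np.linalg.norm(P@(x-e))) for e,P in L]
def proj(c,X):
    q=(np.atleast_2d(X)-c["eye"])@np.array(c["orientation"])
    q=np.c_[q[:,0],-q[:,1],-q[:,2]]
    return cv2.projectPoints(q,np.zeros(3),np.zeros(3),c["intrinsics"],np.array(c["dist"]))[0].reshape(-1,2)
E
python3 - <<'E'
import pickle;from h import *
d=pickle.load(open("c0.pkl","rb"));t,s=d["top"],d["side"]
print("bolt",tri([t,s],[(273,170),(287,183)]))
print("hole",tri([t,s],[(345,206),(312,292)]))
for n,a,b in[("TL",(181,124),(268,108)),("TR",(317,133),(346,183)),("BR",(306,221),(268,250)),("BL",(181,214),(205,170))]:print(n,tri([t,s],[a,b]))
w=d["wrist"];import numpy as np
from cell import env
o=env.observe();R=o["tool_rot"];print(R.T@(w["eye"]-o["position"]),np.round(R.T@w["orientation"],3).tolist())
# caddy mask in top
im=t["color"][185:250,325:370];print(im[::8,::5].tolist()[2:5])
tri_=cv2.resize(t["color"][110:255,170:400],None,fx=3.4,fy=3.4,interpolation=cv2.INTER_CUBIC);cv2.imwrite("pics/topc.png",tri_)
E
```

```text
bolt (array([ 0.64098527, -0.09258368,  0.16349008]), [0.0013883943317647247, 0.001388394331764616])
hole (array([ 0.54276873, -0.38035043, -0.00173566]), [0.0015484378014371967, 0.0015484378014372438])
TL (array([0.78289778, 0.23203673, 0.21018648]), [0.004251041527362555, 0.004251041527362821])
TR (array([ 0.7575291 , -0.23568998,  0.22334501]), [0.005348544284297263, 0.00534854428429742])
BR (array([ 0.47944884, -0.22317097,  0.07175848]), [0.004386305881181269, 0.004386305881181244])
BL (array([0.49857417, 0.24117208, 0.02734662]), [0.004987256492327401, 0.004987256492327231])
[ 0.07058669  0.00097383 -0.14255839] [[-0.001, 0.961, 0.278], [1.0, 0.001, -0.0], [-0.0, 0.278, -0.961]]
[[[128, 135, 133], [131, 136, 134], [123, 128, 126], [96, 94, 86], [125, 130, 127], [97, 93, 85], [128, 134, 132], [48, 73, 99], [92, 102, 112]], [[126, 131, 130], [129, 134, 132], [127, 131, 130], [97, 93, 87], [129, 135, 132], [95, 92, 84], [120, 125, 125], [54, 77, 103], [51, 74, 100]], [[128, 133, 132], [125, 130, 128], [127, 133, 131], [75, 74, 69], [95, 93, 85], [95, 92, 84], [109, 111, 107], [130, 135, 133], [131, 136, 134]]]
```

View pics/topc.png

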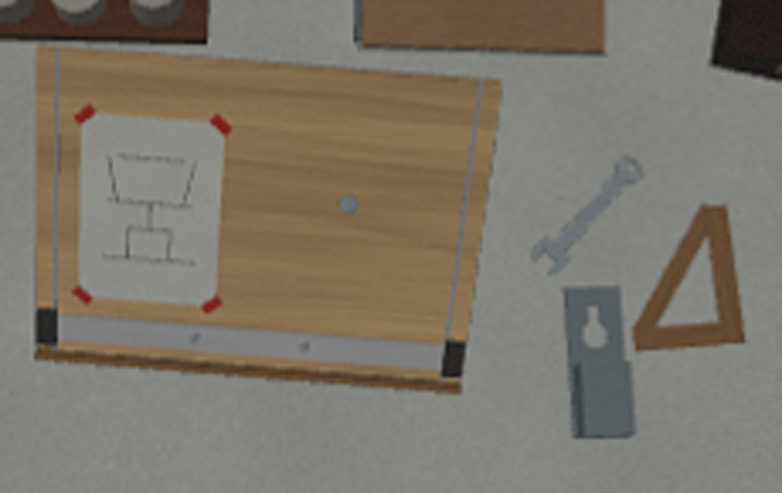

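The crop shows the keyhole mouth at crop pixel (595,332), with the slot pointing up, away from the robot. The bolt head is at crop (348,204). The triangulated heights agree with the text: bolt head 0.163 (0.164 expected) and hole about 0. Next I'll write a small row planner and take the wrist camera over, with tool x turned to +X so it looks down on the keyhole.

```bash
cat > plan.py <<'E'
import numpy as np
from scipy.spatial.transform import Rotation as Ro
def plan(p,R,p1,R1,n,nd=3):
    """straight rows from p,R to p1,R1; prints rounded rows, returns end pose reached by them"""
    p=np.array(p,float);R=Ro.from_matrix(R);R1=Ro.from_matrix(R1);T=[];W=[];p0=p.copy()
    for i in range(n):
        t=np.round(R.inv().apply(p0+(np.array(p1)-p0)*(i+1)/n-p),nd); p=p+R.apply(t)
        w=np.round((R.inv()*R1).as_rotvec()/(n-i),3); R=R*Ro.from_rotvec(w)
        T.append(t.tolist());W.append(w.tolist())
    for k in range(0,n,12): print("T",T[k:k+12],"\nW",W[k:k+12])
    print("end",p.round(4),R.as_matrix().round(3).tolist(),"max",np.abs(T).max(),np.abs(W).max())
    return p,R.as_matrix()
E
python3 - <<'E'
from plan import *;from cell import env
o=env.observe()
plan(o["position"],o["tool_rot"],[0.5,-0.27,0.27],Ro.from_euler('z',-0.02).as_matrix()@np.diag([1,-1,-1]),18)
E
```

```text
T [[-0.03, -0.039, -0.002], [-0.037, -0.033, -0.002], [-0.041, -0.027, -0.002], [-0.045, -0.02, -0.003], [-0.048, -0.013, -0.002], [-0.049, -0.004, -0.002], [-0.049, 0.004, -0.002], [-0.049, 0.011, -0.002], [-0.045, 0.019, -0.002], [-0.042, 0.026, -0.002], [-0.037, 0.033, -0.003], [-0.031, 0.038, -0.002]] 
W [[-0.0, 0.0, 0.163], [-0.0, 0.0, 0.163], [-0.0, 0.0, 0.163], [-0.0, 0.0, 0.163], [-0.0, 0.0, 0.163], [0.0, 0.0, 0.163], [0.0, 0.0, 0.163], [0.0, 0.0, 0.163], [0.0, 0.0, 0.163], [0.0, 0.0, 0.163], [0.0, 0.0, 0.163], [0.0, 0.0, 0.163]]
T [[-0.024, 0.043, -0.002], [-0.018, 0.046, -0.002], [-0.009, 0.049, -0.002], [-0.002, 0.049, -0.002], [0.007, 0.049, -0.002], [0.014, 0.047, -0.003]] 
W [[0.0, 0.0, 0.163], [0.0, 0.0, 0.163], [0.0, 0.0, 0.163], [0.0, 0.0, 0.163], [0.0, 0.0, 0.162], [0.001, 0.001, 0.163]]
end [ 0.4999 -0.2696  0.2705] [[1.0, -0.02, 0.0], [-0.02, -1.0, 0.0], [0.0, -0.0, -1.0]] max 0.049 0.163
```

>>> send_rows(translation=[[-0.03, -0.039, -0.002], [-0.037, -0.033, -0.002], [-0.041, -0.027, -0.002], [-0.045, -0.02, -0.003], [-0.048, -0.013, -0.002], [-0.049, -0.004, -0.002], [-0.049, 0.004, -0.002], [-0.049, 0.011, -0.002], [-0.045, 0.019, -0.002], [-0.042, 0.026, -0.002], [-0.037, 0.033, -0.003], [-0.031, 0.038, -0.002]], delta_rot=[[0, 0, 0.163], [0, 0, 0.163], [0, 0, 0.163], [0, 0, 0.163], [0, 0, 0.163], [0, 0, 0.163], [0, 0, 0.163], [0, 0, 0.163], [0, 0, 0.163], [0, 0, 0.163], [0, 0, 0.163], [0, 0, 0.163]], fingers=[0.085, 0.085, 0.085, 0.085, 0.085, 0.085, 0.085, 0.085, 0.085, 0.085, 0.085, 0.085])

```text
clock: 1.65
position: [0.375, -0.003, 0.2574]
tool_rot: [[0.581, 0.814, 0.0], [0.814, -0.581, 0.0], [0.0, 0.0, -1.0]]
ft_force: [0.5, 0.6, 0.2]
grip_width: 0.0851
grasp_force: 0.0
```

>>> send_rows(translation=[[-0.024, 0.043, -0.002], [-0.018, 0.046, -0.002], [-0.009, 0.049, -0.002], [-0.002, 0.049, -0.002], [0.007, 0.049, -0.002], [0.014, 0.047, -0.003], [0, 0, 0]], delta_rot=[[0, 0, 0.163], [0, 0, 0.163], [0, 0, 0.163], [0, 0, 0.163], [0, 0, 0.162], [0, 0, 0.163], [0, 0, 0]], fingers=[0.085, 0.085, 0.085, 0.085, 0.085, 0.085, 0.085])

```text
clock: 2.52
position: [0.5005, -0.272, 0.269]
tool_rot: [[1.0, -0.024, -0.001], [-0.024, -1.0, 0.001], [-0.001, -0.001, -1.0]]
ft_force: [0.6, 0.3, -0.2]
grip_width: 0.0849
grasp_force: 0.0
```

```bash
cat > look.py <<'E'
import sys,pickle,cv2
from cell import env
n=sys.argv[1];c=env.capture("wrist");o=env.observe();pickle.dump((c,o),open(n+".pkl","wb"));cv2.imwrite(f"pics/{n}.png",c["color"])
print(o["clock"],o["position"],o["tool_rot"].round(3).tolist(),o["joints"].round(3),c["eye"])
E
python3 look.py w1
```

```text
2.575 [ 0.49999108 -0.2703357   0.26934065] [[1.0, -0.021, -0.001], [-0.021, -1.0, 0.001], [-0.001, -0.001, -1.0]] [-0.704  0.391  1.17   0.     1.582  0.888] [ 0.57174763 -0.27288291  0.41155534]
```

View pics/w1.png

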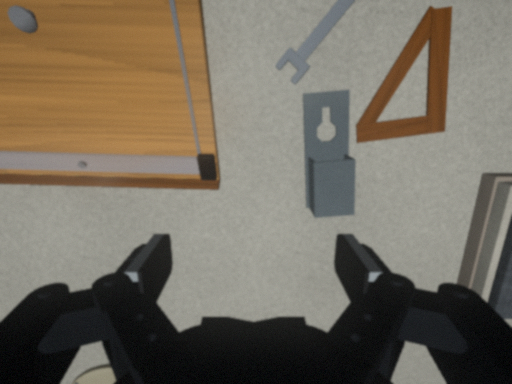

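The wrist view shows the keyhole mouth at about (326,132). The plate's top corners are at (303,93) and (349,90), the cup's bottom corners at (313,216) and (354,214), and the bolt head at (22,18).

```bash
cat > cad.py <<'E'
import pickle,sys;from h import *
def keyhole(c,z=0.005,roi=None):
    """light hole inside the grey-blue plate: returns contour area centroid px list of hole, and caddy mask box"""
    im=cv2.resize(c["color"],None,fx=4,fy=4,interpolation=cv2.INTER_CUBIC).astype(int)
    b,g,r=im[...,0],im[...,1],im[...,2]
    m=((b-r>6)&(b<130)&(b>60)).astype(np.uint8)
    if roi: 
        q=np.zeros_like(m);x0,y0,x1,y1=[4*v for v in roi];q[y0:y1,x0:x1]=1;m&=q
    m=cv2.morphologyEx(m,cv2.MORPH_OPEN,np.ones((5,5)))
    cs,h=cv2.findContours(m,cv2.RETR_CCOMP,cv2.CHAIN_APPROX_NONE)
    i=max((k for k in range(len(cs)) if h[0][k][3]<0),key=lambda k:cv2.contourArea(cs[k]))
    hole=max((cs[k] for k in range(len(cs)) if h[0][k][3]==i),key=cv2.contourArea)
    f=lambda a:(a.reshape(-1,2)+.5)/4-.5
    return f(cs[i]),f(hole)
E
python3 - <<'E'
from cad import *
c,o=pickle.load(open("w1.pkl","rb"))
for p in [(335,110),(330,190),(326,132),(310,190),(400,300)]:print(c["color"][p[1],p[0]])
out,hole=keyhole(c,roi=(290,80,362,225))
P=onz(c,hole,0.005)[:,:2];print("hole pts",P.min(0),P.max(0),cv2.minAreaRect((P*1000).astype(np.float32)))
O=onz(c,out,0.005)
print(onz(c,[(303,93),(349,90)],.005),onz(c,[(354,214),(313,216)],.045), onz(c,[(309,158),(354,156)],.045))
print("bolt head approx", onz(c,[(22,18)],.164))
# hand-free axis: mouth circle & slot
m=P.mean(0);print(m)
E
```

```text
[100  97  90]
[99 96 89]
[147 156 154]
[70 69 61]
[18 16 14]
hole pts [ 0.52015345 -0.39202812] [ 0.57170865 -0.36098035] ((545.9451904296875, -375.5489196777344), (51.04048538208008, 30.72838592529297), 5.481956481933594)
[[ 0.58869436 -0.34225024  0.005     ]
 [ 0.59106306 -0.40577206  0.005     ]] [[ 0.42298776 -0.41167836  0.045     ]
 [ 0.42137349 -0.35380969  0.045     ]] [[ 0.50463063 -0.34551127  0.045     ]
 [ 0.50584875 -0.40530026  0.045     ]]
bolt head approx [[ 0.64402154 -0.09166918  0.164     ]]
[ 0.54545472 -0.37598526]
```

Run:
```python
from plan import *;from cell import env
o=env.observe()
plan(o["position"],o["tool_rot"],[0.463,-0.379,0.13],Ro.from_euler('z',0.055).as_matrix()@np.diag([1,-1,-1]),5)
```

```text
T [[-0.007, 0.022, 0.028], [-0.007, 0.022, 0.028], [-0.008, 0.021, 0.028], [-0.008, 0.022, 0.027], [-0.008, 0.021, 0.028]] 
W [[-0.0, 0.0, -0.015], [-0.0, 0.0, -0.015], [-0.0, 0.0, -0.015], [-0.001, 0.001, -0.016], [-0.0, 0.0, -0.015]]
end [ 0.4628 -0.3786  0.1303] [[0.998, 0.055, -0.0], [0.055, -0.998, 0.0], [-0.0, -0.0, -1.0]] max 0.028 0.016
```

>>> send_rows(translation=[[-0.007, 0.022, 0.028], [-0.007, 0.022, 0.028], [-0.008, 0.021, 0.028], [-0.008, 0.022, 0.028], [-0.008, 0.021, 0.028], [0, 0, 0]], delta_rot=[[0, 0, -0.015], [0, 0, -0.015], [0, 0, -0.015], [0, 0, -0.015], [0, 0, -0.015], [0, 0, 0]], fingers=[0.085, 0.085, 0.085, 0.085, 0.085, 0.085])

```text
clock: 3.32
position: [0.4619, -0.3771, 0.1287]
tool_rot: [[0.999, 0.055, -0.003], [0.055, -0.999, 0.003], [-0.002, -0.003, -1.0]]
ft_force: [0.1, 0.8, -0.4]
grip_width: 0.0849
grasp_force: 0.0
```

```bash
python3 look.py w2
```

```text
3.375 [ 0.46275935 -0.37694666  0.13027319] [[0.998, 0.055, -0.001], [0.055, -0.998, 0.001], [-0.001, -0.001, -1.0]] [-0.882  0.548  1.318  0.     1.277  0.634] [ 0.53333306 -0.37280398  0.27116995]
```

View pics/w2.png

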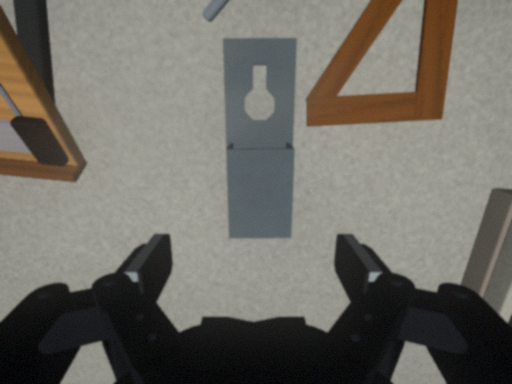

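The closer view shows the plate's top corners at (223,38) and (296,38), the cup's bottom corners at (229,238) and (292,238), and the mouth at (260,101). The fingers' centre column is about 253.

Run:
```python
from cad import *
c1,_=pickle.load(open("w1.pkl","rb"));c2,o=pickle.load(open("w2.pkl","rb"))
for n,a,b in[("topL",(303,93),(223,38)),("topR",(349,90),(296,38)),("cupBL",(313,216),(229,238)),("cupBR",(354,214),(292,238)),("cupTL",(309,158),(227.5,147)),("cupTR",(354,156),(294,147))]:
    print(n,tri([c1,c2],[a,b]))
out,hole=keyhole(c2,roi=(210,30,305,145))
P=onz(c2,hole,0.005)[:,:2];r=cv2.minAreaRect((P*1000).astype(np.float32));print(r)
yaw=0.055;R=np.array([[np.cos(yaw),-np.sin(yaw)],[np.sin(yaw),np.cos(yaw)]])
# plate edges: fit lines to outline points in upper plate
O=onz(c2,out,0.005)[:,:2]
ctr=P.mean(0);Q=(O-ctr)@R
for s in(1,-1):
    q=Q[(s*Q[:,1]>.02)&(Q[:,0]>-.015)&(Q[:,0]<.035)];k=np.polyfit(q[:,0],q[:,1],1);print("side",s,k)
q=Q[(Q[:,0]>.03)&(abs(Q[:,1])<.025)];print("top",np.polyfit(q[:,1],q[:,0],1))
H=(P-ctr)@R
print("hole ext",H.min(0),H.max(0),"ctr",ctr)
w=H[H[:,0]<0.003];(x,y),rad=cv2.minEnclosingCircle((w*1000).astype(np.float32));print("mouth",x,y,rad)
print("mouth world", ctr+R@np.array([x,y])/1000)
print("cup bottom z45",onz(c2,[(229,238),(292,238)],.045),"cup top",onz(c2,[(227.5,147),(294,147)],.045))
```

```text
topL (array([ 0.58888869, -0.34258737,  0.00349279]), [0.00015275415416490643, 0.00015275415416501963])
topR (array([ 0.59120832, -0.40521114,  0.00747508]), [0.00035036097487221364, 0.00035036097487221304])
cupBL (array([ 0.41741345, -0.35569505,  0.03867175]), [0.0013163767582623895, 0.001316376758262382])
cupBR (array([ 0.42098654, -0.41334756,  0.04124168]), [0.0004737516251335591, 0.00047375162513358017])
cupTL (array([ 0.49822822, -0.35070455,  0.01804086]), [0.0014554436962755527, 0.0014554436962755683])
cupTR (array([ 0.50325911, -0.4085218 ,  0.03560539]), [0.0009123410063210794, 0.0009123410063210264])
((545.5023193359375, -376.5350341796875), (49.87885284423828, 31.759859085083008), 3.084728717803955)
side 1 [0.0217532  0.03014201]
side -1 [-0.0191986  -0.03068048]
top [-0.007109    0.04554368]
hole ext [-0.02386602 -0.01593767] [0.02602347 0.01581832] ctr [ 0.54441997 -0.37652132]
mouth -8.69723129272461 -0.10184977948665619 16.28736114501953
mouth world [ 0.53574149 -0.37710112]
cup bottom z45 [[ 0.4191914  -0.3564794   0.045     ]
 [ 0.42233643 -0.41288358  0.045     ]] cup top [[ 0.5006647  -0.35286869  0.045     ]
 [ 0.5035977  -0.40691463  0.045     ]]
```

Heights and sizes check out: plate edge about 5 mm, cup about 40 mm, hole 50 mm long. The caddy's yaw is 0.056 and its cup centre is at about (0.461, -0.3815). I'll go down and grip.

>>> send_rows(translation=[[-0.002, 0.0055, 0.03], [0, 0, 0.04], [0, 0, 0.03], [0, 0, 0.02], [0, 0, 0], [0, 0, 0], [0, 0, 0], [0, 0, 0], [0, 0, 0]], delta_rot=[[0, 0, 0], [0, 0, 0], [0, 0, 0], [0, 0, 0], [0, 0, 0], [0, 0, 0], [0, 0, 0], [0, 0, 0], [0, 0, 0]], fingers=[0.085, 0.085, 0.085, 0.085, 0.085, 0.045, 0.045, 0.045, 0.045], squeeze=60)

```text
clock: 4.5
position: [0.462, -0.3838, 0.0122]
tool_rot: [[0.998, 0.055, 0.002], [0.055, -0.998, -0.002], [0.002, 0.002, -1.0]]
ft_force: [0.8, 1.1, 7.3]
grip_width: 0.0551
grasp_force: 64.8
```

Gripped at 55 mm wide. Next I'll get the board's yaw and the standoff pose, then lift.

```bash
cat > board.py <<'E'
import numpy as np
def axes(psi,s=np.radians(35)):
    h=np.array([np.cos(psi),np.sin(psi),0]);z=np.array([0,0,1.])
    bx=h*np.cos(s)+z*np.sin(s);by=np.cross(z,h);bz=np.cross(bx,by);return np.c_[bx,by,bz]
E
python3 - <<'E'
from cad import *;from plan import *;from board import axes
from cell import env
c1,_=pickle.load(open("w1.pkl","rb"));t=pickle.load(open("c0.pkl","rb"))["top"]
f=lambda a:(170+a[0]/3.4,110+a[1]/3.4)
for nm,c,a,b,z in[("w1 ledge",c1,(2,184),(217,188),.044),("top ledge",t,f((37,357)),f((462,388)),.044),("top upper",t,f((37,47)),f((500,79)),.232),("w1 ruler",c1,(0,153),(196,155),.06)]:
    P=onz(c,[a,b],z);d=P[0]-P[1];print(nm,P.round(4).tolist(),"psi",np.arctan2(-d[0],d[1]))
o=env.observe();p,R=o["position"],o["tool_rot"]
psi=-0.05;B=axes(psi);bolt=np.array([.6425,-.092,.1635])-.013*B[:,2];print("bolt",bolt)
RT=np.c_[B[:,0],-B[:,1],-B[:,2]]
tgt=bolt-.075*B[:,0]+.11*B[:,2]-.10*B[:,1]
plan(p+[0,0,.16],R,tgt,RT,8)
E
```

```text
w1 ledge [[0.4788, 0.076, 0.044], [0.4657, -0.2201, 0.044]] psi -0.04397603549959909
top ledge [[0.4883, 0.2404, 0.044], [0.4666, -0.2246, 0.044]] psi -0.04676636050564633
top upper [[0.7804, 0.2271, 0.232], [0.759, -0.2373, 0.232]] psi -0.04623546052413194
w1 ruler [[0.5237, 0.0519, 0.06], [0.5148, -0.1983, 0.06]] psi -0.03538459884892903
bolt [ 0.64994717 -0.09237267  0.15285102]
T [[0.009, -0.024, -0.004], [0.008, -0.025, -0.002], [0.009, -0.024, -0.003], [0.008, -0.025, -0.002], [0.008, -0.024, -0.001], [0.008, -0.025, -0.001], [0.008, -0.025, -0.0], [0.007, -0.025, 0.0]] 
W [[-0.004, 0.076, 0.013], [-0.004, 0.076, 0.013], [-0.004, 0.076, 0.013], [-0.004, 0.076, 0.013], [-0.003, 0.076, 0.013], [-0.004, 0.076, 0.013], [-0.003, 0.076, 0.012], [-0.004, 0.076, 0.013]]
end [ 0.5205 -0.186   0.2   ] [[0.818, -0.05, 0.573], [-0.041, -0.999, -0.029], [0.573, -0.0, -0.819]] max 0.025 0.076
```

>>> send_rows(translation=[[0, 0, -0.02], [0, 0, -0.04], [0, 0, -0.05], [0, 0, -0.05]], delta_rot=[[0, 0, 0], [0, 0, 0], [0, 0, 0], [0, 0, 0]], fingers=[0.045, 0.045, 0.045, 0.045])

```text
clock: 5.0
position: [0.4611, -0.3831, 0.1724]
tool_rot: [[0.998, 0.055, 0.0], [0.055, -0.998, -0.0], [0.0, 0.0, -1.0]]
ft_force: [0.5, -0.4, -2.5]
grip_width: 0.055
grasp_force: 64.1
```

>>> send_rows(translation=[[0.009, -0.024, -0.004], [0.008, -0.025, -0.002], [0.009, -0.024, -0.003], [0.008, -0.025, -0.002], [0.008, -0.024, -0.001], [0.008, -0.025, -0.001], [0.008, -0.025, 0], [0.007, -0.025, 0], [0, 0, 0], [0, 0, 0]], delta_rot=[[-0.004, 0.076, 0.013], [-0.004, 0.076, 0.013], [-0.004, 0.076, 0.013], [-0.004, 0.076, 0.013], [-0.003, 0.076, 0.013], [-0.004, 0.076, 0.013], [-0.003, 0.076, 0.012], [-0.004, 0.076, 0.013], [0, 0, 0], [0, 0, 0]], fingers=[0.045, 0.045, 0.045, 0.045, 0.045, 0.045, 0.045, 0.045, 0.045, 0.045])

```text
clock: 6.25
position: [0.5201, -0.1863, 0.1989]
tool_rot: [[0.82, -0.05, 0.571], [-0.042, -0.999, -0.028], [0.572, -0.001, -0.821]]
ft_force: [0.2, -0.3, -2.2]
grip_width: 0.0554
grasp_force: 64.2
```

```bash
python3 look.py w3
```

```text
6.3 [ 0.52013229 -0.18652225  0.19882187] [[0.819, -0.051, 0.571], [-0.042, -0.999, -0.028], [0.572, -0.001, -0.821]] [-0.736  0.232  1.779  0.579  0.723  0.525] [ 0.49703476 -0.18430317  0.35641343]
```

View pics/w3.png

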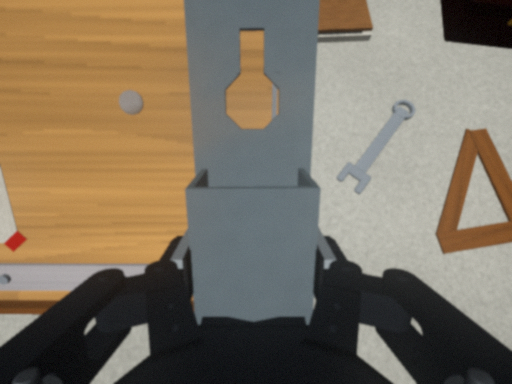

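The view shows the mouth at (252.5,102) and the bolt head at (131,101). The caddy sits straight in the gripper, and its plate width gives the depth I expected.

```bash
cat > meas.py <<'E'
from cad import *;from board import axes
def blob(c,roi,bgr_ok):
    x0,y0,x1,y1=roi;im=c["color"][y0:y1,x0:x1].astype(int)
    m=bgr_ok(im[...,0],im[...,1],im[...,2]).astype(np.uint8)
    n,l,s,ce=cv2.connectedComponentsWithStats(m);i=1+np.argmax(s[1:,4]);return ce[i]+[x0,y0],s[i]
grey=lambda b,g,r:(r-b<25)
def tool_pt(c,o,px,z):
    R,p=o["tool_rot"],o["position"]
    n=R[:,2];return ((onplane(c,[px],n,n@p+z)[0])-p)@R
E
python3 - <<'E'
from meas import *
c1,_=pickle.load(open("w1.pkl","rb"));c,o=pickle.load(open("w3.pkl","rb"));d=pickle.load(open("c0.pkl","rb"))
b3,s3=blob(c,(100,75,160,130),grey);b1,s1=blob(c1,(0,0,50,45),grey)
bt,st=blob(d["top"],(264,162,282,178),grey);bs,ss=blob(d["side"],(277,174,297,192),grey)
print(b3,s3,b1,s1,bt,st,bs,ss)
print("tri w3 w1",tri([c,c1],[b3,b1]));print("all",tri([c,c1,d["top"],d["side"]],[b3,b1,bt,bs]))
print("t+s",tri([d["top"],d["side"]],[bt,bs]))
m=tool_pt(c,o,(252.5,102),.007);print("mouth tool",m,"topedge slot end",tool_pt(c,o,(252.5,29),.007),"mouth bottom",tool_pt(c,o,(252.5,129),.007))
print("plate edges",[tool_pt(c,o,q,.007).round(4) for q in[(190,100),(315.5,100),(187,30),(316,30)]])
B=axes(-.046);E,_=ray(c,[b3]);
X=tri([c,c1],[b3,b1])[0];n=B[:,2]
for h in(.013,):
  n=B[:,2];d0=n@(X-h*n)
  P=onplane(c,[(20,264),(150,264.5)],n,d0+.003);print("ruler dir in board",((P[0]-P[1])@B), "ruler x rel bolt",(P-(X-h*n))@B)
E
```

```text
[130.44535519 101.57377049] [ 20  16  22  22 366] [22.34709193 18.61726079] [  8   6  29  27 533] [272.         169.70833333] [ 6  5  5  6 24] [287. 183.] [ 8  7  5  5 21]
tri w3 w1 (array([ 0.64469244, -0.08903195,  0.16010625]), [3.9775399832702426e-05, 3.9775399832787136e-05])
all (array([ 0.64366377, -0.08941151,  0.160348  ]), [0.0006510762605213366, 0.0009426648165360643, 0.00047330852470640357, 0.0018475397170460925])
t+s (array([ 0.64306906, -0.08939134,  0.15965413]), [0.0010777591623108162, 0.0010777591623107412])
mouth tool [ 0.07369695 -0.00145738  0.007     ] topedge slot end [ 0.10728523 -0.00141751  0.007     ] mouth bottom [ 0.06005873 -0.00147359  0.007     ]
plate edges [array([ 0.0747, -0.0336,  0.007 ]), array([0.0747, 0.0309, 0.007 ]), array([ 0.1069, -0.033 ,  0.007 ]), array([0.1068, 0.0292, 0.007 ])]
ruler dir in board [ 1.30510134e-03  1.34358996e-01 -7.34464030e-18] ruler x rel bolt [[-0.15927732  0.13915476  0.003     ]
 [-0.16058242  0.00479576  0.003     ]]
```

Run:
```python
from meas import *
c,o=pickle.load(open("w3.pkl","rb"));R,p=o["tool_rot"],o["position"]
for X in ([.6447,-.0890,.1601],[.6437,-.0894,.1603]):
    print((np.array(X)-p)@R)
print(axes(-.05).T@R)
```

```text
[ 0.07581994 -0.10367725  0.10014715]
[ 0.07513173 -0.10322723  0.09942338]
[[ 9.99996335e-01 -1.25681343e-03 -2.39808521e-03]
 [-1.25575813e-03 -9.99999114e-01  4.41517950e-04]
 [-2.39863800e-03 -4.38504917e-04 -9.99997027e-01]]
```

>>> send_rows(translation=[[0.001, -0.034, 0.01], [0.001, -0.034, 0.015], [0, -0.034, 0.02], [0, 0, 0.01], [0, 0, 0], [0, 0, 0]], delta_rot=[[0, 0, 0], [0, 0, 0], [0, 0, 0], [0, 0, 0], [0, 0, 0], [0, 0, 0]], fingers=[0.045, 0.045, 0.045, 0.045, 0.045, 0.045])

```text
clock: 7.05
position: [0.5583, -0.0867, 0.1551]
tool_rot: [[0.819, -0.052, 0.571], [-0.044, -0.999, -0.028], [0.572, -0.002, -0.82]]
ft_force: [0.9, -0.4, -2.6]
grip_width: 0.0553
grasp_force: 64.6
```

```bash
python3 look.py w4
```

```text
7.1 [ 0.55824804 -0.08658196  0.15514682] [[0.819, -0.052, 0.572], [-0.044, -0.999, -0.029], [0.572, -0.002, -0.82]] [-0.475  0.306  1.834  0.523  0.492  0.748] [ 0.53517305 -0.08475234  0.31255574]
```

View pics/w4.png

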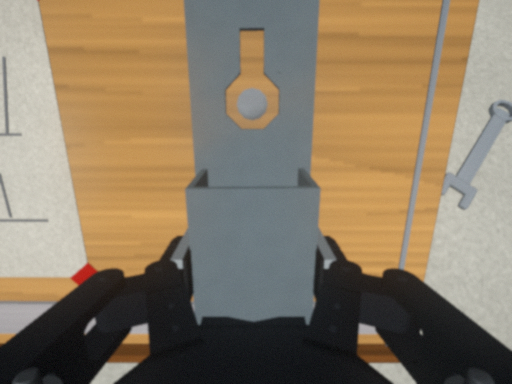

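The bolt head now shows inside the mouth, at about (252,103). I'll compute how far it is off-axis.

Run:
```python
from meas import *
c,o=pickle.load(open("w4.pkl","rb"));c3,o3=pickle.load(open("w3.pkl","rb"))
b,s=blob(c,(232,84,272,122),grey)
print(b,s)
b3=(130.44,101.57)
X,e=tri([c,c3],[b,b3]);print("bolt head",X,e,"tool",(X-o["position"])@o["tool_rot"],"mouth",tool_pt(c,o,(252.5,102),.007))
for z in(.05,.055,.06):print(z,tool_pt(c,o,b,z))
# board edges direction: right groove line / ruler lower edge
R=o["tool_rot"];n=-R[:,2]
```

```text
[251.73779637 103.65969317] [  5   5  30  31 717]
bolt head [ 0.64396753 -0.08941889  0.16075526] [0.0001662802175674313, 0.00016628021756731883] tool [ 0.07353013 -0.00163564  0.04447447] mouth [ 0.07372645 -0.00108935  0.007     ]
0.05 [ 0.07343075 -0.00166088  0.05      ]
0.055 [ 0.07349128 -0.00168154  0.055     ]
0.06 [ 0.07355181 -0.00170221  0.06      ]
```

Alignment is within 0.5 mm, and the back plate is about 44 mm off the board. I'll advance in steps and watch the force.

>>> send_rows(translation=[[0, -0.0005, 0.01], [0, 0, 0.015], [0, 0, 0.01], [0, 0, 0.003], [0, 0, 0.002], [0, 0, 0]], delta_rot=[[0, 0, 0], [0, 0, 0], [0, 0, 0], [0, 0, 0], [0, 0, 0], [0, 0, 0]], fingers=[0.045, 0.045, 0.045, 0.045, 0.045, 0.045])

```text
clock: 7.85
position: [0.581, -0.086, 0.1219]
tool_rot: [[0.819, -0.051, 0.571], [-0.043, -0.999, -0.027], [0.572, -0.002, -0.82]]
ft_force: [0.2, 0.1, -2.0]
grip_width: 0.0553
grasp_force: 64.7
```

>>> send_rows(translation=[[0, 0, 0.001], [0, 0, 0.001], [0, 0, 0]], delta_rot=[[0, 0, 0], [0, 0, 0], [0, 0, 0]], fingers=[0.045, 0.045, 0.045])

```text
clock: 8.22
position: [0.5821, -0.0861, 0.1202]
tool_rot: [[0.819, -0.051, 0.571], [-0.043, -0.999, -0.027], [0.572, -0.002, -0.82]]
ft_force: [-0.7, -0.4, -2.2]
grip_width: 0.0554
grasp_force: 64.7
```

```bash
python3 look.py w5
python3 - <<'E'
import pickle;o=pickle.load(open("w5.pkl","rb"))[1];print(o["tool_rot"].T@o["ft_force"],o["ft_torque"])
E
```

```text
8.275 [ 0.58215167 -0.08612514  0.12022227] [[0.819, -0.051, 0.571], [-0.043, -0.999, -0.027], [0.572, -0.002, -0.82]] [-0.449  0.399  1.819  0.584  0.416  0.696] [ 0.55909424 -0.08428125  0.27768954]
[-1.57959133 -0.09945251  1.95531823] [ 0.05979567  0.5833196  -0.00262006]
```

View pics/w5.png

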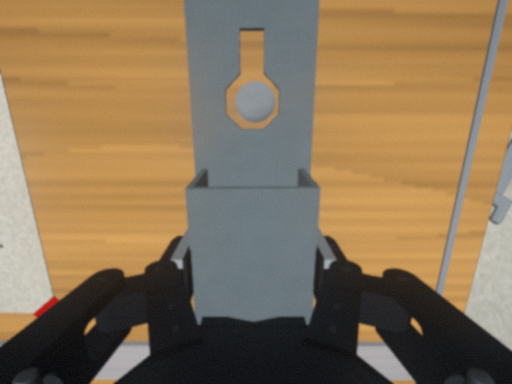

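The head is inside the mouth at about (256,102), against a mouth centre of 252.5, so it is slightly off sideways. Measuring that and the depth.

Run:
```python
from meas import *
c,o=pickle.load(open("w5.pkl","rb"))
b,s=blob(c,(229,78,276,126),lambda b,g,r:(r-b<25)&(g>110));print(b,s)
im=c["color"];print(im[102,218:288:2].tolist())
print(im[50,234:272:2].tolist())
for z in(.0,.005,.007):print(z,tool_pt(c,o,b,z),tool_pt(c,o,(252.5,102),.007))
```

```text
[255.02998379 101.36547812] [   7    3   39   41 1234]
[[126, 124, 120], [124, 123, 119], [123, 123, 119], [112, 116, 115], [94, 123, 146], [96, 136, 173], [97, 140, 175], [97, 138, 176], [104, 140, 172], [143, 149, 153], [158, 152, 146], [152, 148, 144], [153, 150, 144], [150, 148, 143], [154, 149, 145], [155, 149, 144], [152, 149, 144], [156, 152, 146], [154, 149, 143], [152, 146, 142], [152, 148, 142], [150, 145, 140], [149, 146, 141], [151, 148, 141], [152, 148, 142], [149, 145, 139], [146, 142, 136], [144, 140, 134], [131, 133, 138], [104, 138, 168], [99, 124, 145], [123, 121, 115], [123, 122, 115], [127, 123, 118], [127, 124, 117]]
[[123, 118, 111], [123, 123, 112], [120, 120, 115], [89, 121, 146], [86, 134, 175], [83, 133, 175], [84, 136, 179], [83, 134, 177], [82, 134, 177], [82, 134, 178], [83, 136, 176], [84, 136, 179], [83, 135, 175], [81, 134, 175], [83, 131, 170], [111, 122, 129], [123, 120, 109], [123, 120, 111], [124, 119, 110]]
0.0 [7.38667752e-02 4.99426797e-05 2.73210287e-17] [ 0.07369478 -0.00120076  0.007     ]
0.005 [7.39655222e-02 8.59973392e-05 5.00000000e-03] [ 0.07369478 -0.00120076  0.007     ]
0.007 [0.07400502 0.00010042 0.007     ] [ 0.07369478 -0.00120076  0.007     ]
```

>>> send_rows(translation=[[0, 0.0016, 0], [0, 0, 0.001], [0, 0, 0]], delta_rot=[[0, 0, 0], [0, 0, 0], [0, 0, 0]], fingers=[0.045, 0.045, 0.045])

```text
clock: 8.65
position: [0.5826, -0.0879, 0.1195]
tool_rot: [[0.819, -0.051, 0.571], [-0.043, -0.999, -0.028], [0.572, -0.002, -0.82]]
ft_force: [-2.8, -0.8, 0.0]
grip_width: 0.0551
grasp_force: 65.0
```

>>> send_rows(translation=[[0, 0, 0.001], [0, 0, 0]], delta_rot=[[0, 0, 0], [0, 0, 0]], fingers=[0.045, 0.045])

```text
clock: 8.9
position: [0.5827, -0.0878, 0.1194]
tool_rot: [[0.819, -0.051, 0.572], [-0.043, -0.999, -0.028], [0.572, -0.001, -0.82]]
ft_force: [-14.8, 0.5, 10.3]
grip_width: 0.0556
grasp_force: 66.8
```

>>> send_rows(translation=[[0, 0, 0.001], [0, 0, 0]], delta_rot=[[0, 0, 0], [0, 0, 0]], fingers=[0.045, 0.045])

```text
clock: 9.15
position: [0.5828, -0.0878, 0.1194]
tool_rot: [[0.818, -0.051, 0.572], [-0.042, -0.999, -0.029], [0.573, -0.001, -0.819]]
ft_force: [-25.9, 0.9, 22.3]
grip_width: 0.0548
grasp_force: 68.7
```

Contact with the board came about 1 mm in, as predicted. I'll back off slightly and slide down the slope.

>>> send_rows(translation=[[0, 0, -0.0025], [0, 0, 0], [-0.005, 0, 0], [-0.007, 0, 0], [-0.007, 0, 0], [-0.005, 0, 0], [0, 0, 0], [0, 0, 0]], delta_rot=[[0, 0, 0], [0, 0, 0], [0, 0, 0], [0, 0, 0], [0, 0, 0], [0, 0, 0], [0, 0, 0], [0, 0, 0]], fingers=[0.045, 0.045, 0.045, 0.045, 0.045, 0.045, 0.045, 0.045])

```text
clock: 10.15
position: [0.5626, -0.0866, 0.1059]
tool_rot: [[0.82, -0.051, 0.571], [-0.043, -0.999, -0.027], [0.571, -0.002, -0.821]]
ft_force: [-1.3, 0.3, -1.8]
grip_width: 0.0553
grasp_force: 64.9
```

```bash
python3 look.py w6
python3 - <<'E'
import pickle;o=pickle.load(open("w6.pkl","rb"))[1];print(o["tool_rot"].T@o["ft_force"],o["ft_torque"])
E
```

```text
10.2 [ 0.56272157 -0.0866124   0.1059918 ] [[0.82, -0.05, 0.571], [-0.043, -0.999, -0.027], [0.571, -0.002, -0.821]] [-0.471  0.4    1.885  0.699  0.373  0.556] [ 0.53962992 -0.08483016  0.26340469]
[-2.08572278 -0.50227814  1.24117007] [-0.03095566  0.45833738 -0.0677015 ]
```

View pics/w6.png

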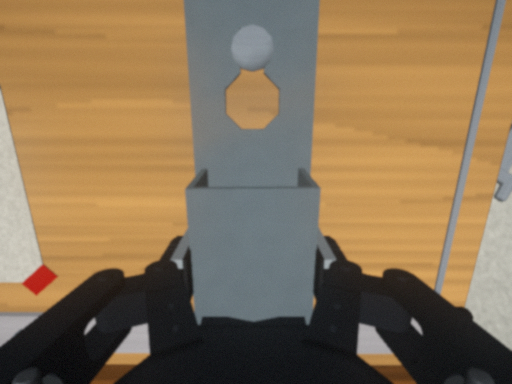

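The head now sits over the slot and is centred at (252,47), so the plate is behind it. I'll slide the rest until it stops.

>>> send_rows(translation=[[-0.003, 0, 0], [-0.002, 0, 0], [-0.001, 0, 0], [0, 0, 0]], delta_rot=[[0, 0, 0], [0, 0, 0], [0, 0, 0], [0, 0, 0]], fingers=[0.045, 0.045, 0.045, 0.045])

```text
clock: 10.7
position: [0.5577, -0.0864, 0.1025]
tool_rot: [[0.82, -0.051, 0.571], [-0.043, -0.999, -0.027], [0.571, -0.002, -0.821]]
ft_force: [-0.3, -0.4, -1.4]
grip_width: 0.0554
grasp_force: 64.7
```

>>> send_rows(translation=[[-0.001, 0, 0], [0, 0, 0]], delta_rot=[[0, 0, 0], [0, 0, 0]], fingers=[0.045, 0.045])

```text
clock: 10.95
position: [0.5573, -0.0865, 0.1023]
tool_rot: [[0.819, -0.051, 0.572], [-0.042, -0.999, -0.028], [0.572, -0.002, -0.82]]
ft_force: [2.4, 0.2, -1.3]
grip_width: 0.0549
grasp_force: 64.5
```

```bash
python3 look.py w7
python3 - <<'E'
from meas import *
from plan import Ro
c,o=pickle.load(open("w7.pkl","rb"));print(o["tool_rot"].T@o["ft_force"],o["ft_torque"])
b,s=blob(c,(229,5,276,66),lambda b,g,r:(r-b<25)&(g>138));print(b,s)
# direction of board's horizontals: ledge line at the bottom, both sides
for z in(.011,.0):print([tool_pt(c,o,q,z).round(4).tolist() for q in[b,(252,102)]])
cv2.imwrite("pics/w7x.png",c["color"])
E
```

```text
11.0 [ 0.5573362  -0.08650447  0.10233128] [[0.819, -0.051, 0.572], [-0.042, -0.999, -0.028], [0.572, -0.002, -0.82]] [-0.476  0.4    1.904  0.739  0.361  0.51 ] [ 0.53415386 -0.08464117  0.2598007 ]
[ 1.85057761 -1.1872839   3.25814851] [0.07855487 0.01005312 0.11554893]
[249.73389356  27.99626517] [   2    5   40   39 1071]
[[0.1087, -0.0025, 0.011], [0.0738, -0.0014, 0.011]]
[[0.106, -0.0024, 0.0], [0.0736, -0.0014, 0.0]]
```

>>> send_rows(translation=[[-0.001, 0, 0.001], [0, 0, 0], [0, 0, 0]], delta_rot=[[0, 0, 0], [0, 0, 0], [0, 0, 0]], fingers=[0.045, 0.045, 0.045])

```text
clock: 11.38
position: [0.5575, -0.0866, 0.1018]
tool_rot: [[0.818, -0.051, 0.573], [-0.042, -0.999, -0.028], [0.574, -0.001, -0.819]]
ft_force: [1.3, 2.2, 7.0]
grip_width: 0.0554
grasp_force: 65.3
```

Run:
```python
from cell import env
o=env.observe();print(o["position"],o["tool_rot"].T@o["ft_force"],o["ft_torque"])
```

```text
[ 0.5574526  -0.08659644  0.10177821] [ 5.0183198  -2.31723318 -5.04148649] [ 0.10904567 -0.5177108   0.21225737]
```

The caddy is home against the stop (about 7 N) and touching the board. I'll release and back straight out.

>>> send_rows(translation=[[0, 0, 0], [0, 0, 0], [0, 0, 0], [0, 0, 0], [0, 0, 0], [0, 0, -0.01], [0, 0, -0.02], [0, 0, -0.03], [0, 0, -0.04], [0, 0, 0], [0, 0, 0]], delta_rot=[[0, 0, 0], [0, 0, 0], [0, 0, 0], [0, 0, 0], [0, 0, 0], [0, 0, 0], [0, 0, 0], [0, 0, 0], [0, 0, 0], [0, 0, 0], [0, 0, 0]], fingers=[0.06, 0.07, 0.08, 0.08, 0.08, 0.08, 0.08, 0.08, 0.08, 0.08, 0.08])

```text
clock: 12.75
position: [0.4995, -0.0837, 0.1826]
tool_rot: [[0.819, -0.051, 0.571], [-0.043, -0.999, -0.028], [0.572, -0.002, -0.82]]
ft_force: [0.1, 0.7, -0.9]
grip_width: 0.0799
grasp_force: 0.0
```

```bash
python3 look.py w8;python3 - <<'E'
import cv2
from cell import env
import pickle
t=env.capture("top");pickle.dump(t,open("t8.pkl","wb"));s=env.capture("side");a=pickle.load(open("w8.pkl","rb"))[0]["color"]
f=lambda im,x,y:cv2.resize(im[y:y+110,x:x+145],(396,300),interpolation=cv2.INTER_CUBIC)
import numpy as np
cv2.imwrite("pics/m8.png",np.vstack([np.hstack([cv2.resize(a,(396,297)),f(s["color"],220,130)]),np.hstack([f(t["color"],200,120),f(t["color"],300,140)])])[:600,:792])
E
```

```text
12.8 [ 0.49959744 -0.0835807   0.18216942] [[0.82, -0.051, 0.57], [-0.043, -0.999, -0.027], [0.571, -0.002, -0.821]] [-0.545  0.169  1.931  0.54   0.56   0.685] [ 0.47646228 -0.08181427  0.34012179]Traceback (most recent call last):
  File "<stdin>", line 7, in <module>
    return _nx.concatenate(arrs, 1, dtype=dtype, casting=casting)
           ~~~~~~~~~~~~~~~^^^^^^^^^^^^^^^^^^^^^^^^^^^^^^^^^^^^^^^
ValueError: all the input array dimensions except for the concatenation axis must match exactly, but along dimension 0, the array at index 0 has size 297 and the array at index 1 has size 300
```

Run:
```python
from meas import *
c,o=pickle.load(open("w8.pkl","rb"));print(o["tool_rot"].T@o["ft_force"])
cv2.imwrite("pics/w8b.png",cv2.resize(c["color"],(768,576),interpolation=cv2.INTER_CUBIC))
```

```text
[-0.74553097 -0.23138688  0.33854011]
```

View pics/w8b.png

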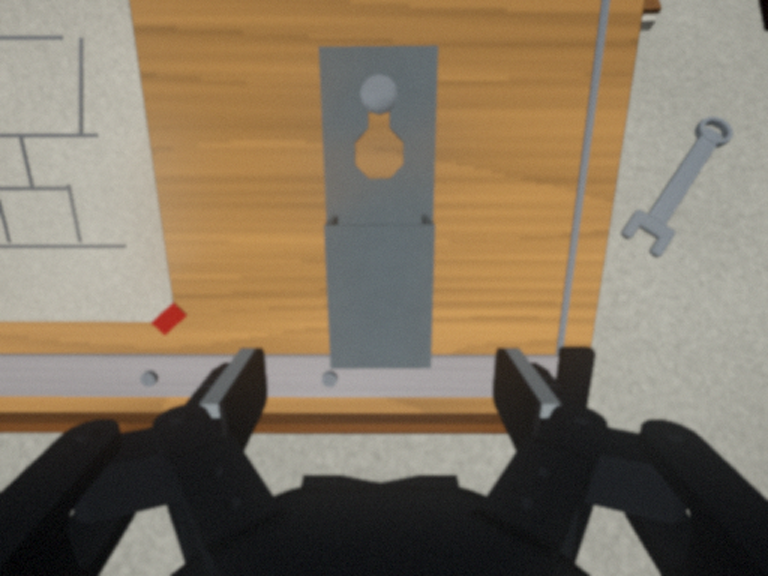

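The caddy hangs straight and level with the ruler. The bolt head is at (379,93) above the mouth at (379,153) in this enlarged view. One numerical check that it is fully home.

Run:
```python
from meas import *
c,o=pickle.load(open("w8.pkl","rb"))
f=lambda x,y:(x/1.5,y/1.5)
h=tool_pt(c,o,f(379,93.5),.1005)
fr={k:tool_pt(c,o,f(*v),.107) for k,v in dict(topL=(320,47),topR=(437,46),mouthbot=(379,179),mouthL=(354,152),mouthR=(404,152)).items()}
print("head",h,{k:v.round(4).tolist() for k,v in fr.items()})
print("top-head (25 when home)",(fr["topL"][0]+fr["topR"][0])/2-h[0],"head-mouthbottom (44)",h[0]-fr["mouthbot"][0],"width",fr["topR"][1]-fr["topL"][1])
# mid-line yaw: plate sides
L=[tool_pt(c,o,f(*q),.107) for q in[(320,47),(437,46),(327,215),(435,215)]]
a=(L[0]+L[1])/2;b=(L[2]+L[3])/2;print("yaw",(a-b)[1]/(a-b)[0],"top-edge yaw",(L[0]-L[1])[0]/(L[0]-L[1])[1])
r=[tool_pt(c,o,f(*q),.101) for q in[(10,354.5),(225,355)]];print("ruler yaw",(r[0]-r[1])[0]/(r[0]-r[1])[1])
print("lengths",a[0]-fr["mouthbot"][0],"exp 69")
```

```text
head [ 0.10629003 -0.00100429  0.1005    ] {'topL': [0.1303, -0.0327, 0.107], 'topR': [0.1307, 0.0302, 0.107], 'mouthbot': [0.0613, -0.0011, 0.107], 'mouthL': [0.0764, -0.0154, 0.107], 'mouthR': [0.0763, 0.0133, 0.107]}
top-head (25 when home) 0.024209388931602113 head-mouthbottom (44) 0.04498839538452297 width 0.062869408969042
yaw -0.015033396867797866 top-edge yaw 0.006686923626446485
ruler yaw -0.0032273541841817137
lengths 0.06919778431612508 exp 69
```

Home is confirmed: head to top edge is 24.2 mm (25 expected) and head to mouth bottom is 45 mm (44 expected). It is straight to within about a degree, and the gripper is clear.

```bash
python3 -c "
from cell import env
print(env.close_job())"
```

```text
the job is handed in; nothing more can be done
None
```

The pen caddy is hanging on the bolt with the neck at the end of the slot to within about 1 mm. It is straight to about a degree and was pressed against the board before I let go. The job is handed in, no verdict came back, and I did not check the other objects in a final picture.

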